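Level the balance plate in the instrument lab

ROBOT

A 6-joint arm with a two-finger parallel gripper is mounted at the origin on the work surface. World frame = base frame: x ahead of the robot, y to its left, z up, the work surface at z = 0. Lengths are in m, angles in rad, forces in N, time in s.
With the tool pointing down it reaches from about 0.3 to 0.775 m from the base axis. Payload 14.6 kg.
Tool frame: the origin (TCP) lies midway between the tips of the shut fingers; the grasp point (between the pads) lies 19 mm behind it (ctrl.hold_point_z is the distance from the TCP to the grasp point, in m); z points along the fingers, x is the direction in which the jaws open and shut, and the axes are right-handed (so a half turn about z gives the same grasp; the last joint's range is limited). The gripper opens to 94 mm and grips with 3 to 60 N. Pads are 16 mm wide; open, the fingers measure 119 mm over their backs; the gripper's body (75 mm by 177 mm) begins 78 mm behind the grasp point.
Start: joints at [-1.234, 0.3, 1.521, -0, 1.321, -0.067], TCP at [0.216, -0.506, 0.205] pointing down, gripper open.
Joint ranges: [-3.03, 3.03], [-0.79, 2.21], [0.23, 2.52], [-1.04, 4.18], [0, 3.07], [-2.55, 2.55]. Speed limits (rad/s): [2.22, 2.22, 2.57, 3.14, 3.14, 3.14].

INTERFACE

Orientations are given as [roll, pitch, yaw] about the fixed x, y, z axes, in that order (R = Rz(yaw) Ry(pitch) Rx(roll)).
In Python, from station import ctrl, viewer, ticket, nets gives the robot as it stands.
- The arm moves only by the tool carry_out, never from a script. Its argument "commands" is one flat list of numbers, 7 for each row, row after row: the closure, from -1 (fully open) to 1 (shut), so that 0 is half open, then the shift along the world's x, y, z in cm, then the turn, a rotation vector about the world's x, y, z in rad. In form: [gripper, tx, ty, tz, ax, ay, az, gripper, tx, ty, tz, ax, ay, az, ...]. A call has 1 to 12 rows; each row is the pose to reach, as a shift and turn from the pose measured when the call began; what a row does not reach only later rows make up. A row lasts 1/12 s, in which the tool goes at most 41.7 mm and 7.16 degrees, less where a joint would pass 70% of its speed; a pose out of reach is approached as far as the arm can. A call with a gripper value outside its range is refused whole. The fingers move at their own pace and stop on an object; "force" is the grip in N (left out, the last holds). Time passes only in rows, so rows that repeat a pose let the fingers close. It gives the time, the measured TCP pose, the force and the opening at its end, in the units of the state.
- ctrl.get_obs(): the state, without advancing time (a new reading comes with each control period).
- viewer.camera(name): name is "side" or "top"; returns (picture, depth): 400x640x3 uint8, blue, green, red; 400x640 float32, m along the optical axis (not along the pixel's ray), 0 where there is no reading.
- viewer.camera_info(name): a dict with "fx", "fy", "cx", "cy" (pixels), "R" (3x3) and "t" (3): a world point X has camera coordinates R X + t. Camera axes: x right, y down, z forward; pixel columns grow to the right and rows downward; lengths in m; the calibration is good to about 2 mm. A picture is of the moment at which its call begins. camera_info takes no time and is no camera call.
- ticket.hand_in(): hands the job in, once; it reports no verdict.
Trained networks look in the newest picture that a camera, given by its name, has taken for a name from the list of things; names that differ only in an ending like _2 or _b are one class to them, and where a whole thing is asked for, a point or a joint stands for the part that bears it (a point fixed in the world has none). Each returns a list of dicts, best first, with "confidence" (0 to 1); they miss things now and then, are a little off and sometimes report something else, mostly with a low value. They report only what shows in the picture. A call takes as long as a camera call. They do not tell look-alikes from the thing itself.
- nets.silhouettes(camera, thing): "region" (400x640 bool, what is visible of it) and "extent" ([left, top, right, bottom] in pixels, round what is visible of it).
The state is a dict: "time_s": time; "qpos": joint angles; "joint_vel": joint speeds; "tau": joint torques, N m; "ee_pos": TCP position; "eef_rot": TCP orientation; "force": force on the tool from outside, world axes, zero at the start; "moment": the same for the moment, N m; "grip_width": finger opening in m.
Only numpy, scipy, OpenCV 4.12 (cv2) and the standard library are available. Lean on these libraries where they do the work, as an engineer would, in place of code of your own. Each camera call takes 0.05 s, during which the arm holds its last target. There are 200 camera calls.

TASK

The square aluminium balance plate on the bench is out of level. Turn its two winged foot screws, one after the other and as far as each needs, until the bubbles of both tube vials stand in the middle between their two black lines, then let go.

Things in the scene. Friction and masses are not known exactly. Their poses are not given: they have to be found in the camera images.
- screw_x_grip (a point): Winged foot screw at a corner of the plate. Wing: grey upright bar 42 mm long (own x), 14 thick (y), 34 high, on a black 40 mm round skirt. Point: on the upright axis, 72 mm above the bench; wing top 13 mm higher, skirt top 20 lower, plate 31 lower. Turns in place, at most 1.2 rad needed, stays where left (0.06 N m). Its wing direction when level differs each time.
- screw_y_grip (a point): The other winged foot screw, in the corner diagonally opposite; same sizes, point, axes and behaviour as screw_x. The plate is 210 mm square; the third foot is a plain 26 mm steel cap, fixed, in the corner between the two screws (170 mm from each). Vials lie along the two edges away from that cap; a white cell with a pan stands 15 mm above the plate's middle.
- bubble_x (a joint): Bubble (white, 18 mm long) of the tube vial beside screw_y, whose tube lies along the line from the plain cap to screw_x. Value: its offset from the tube's middle, m, positive towards screw_x's side. Clockwise from above on screw_x raises its side and adds 0.026 m per rad; anticlockwise subtracts. screw_y does not move it. Black lines 39 mm apart; vial 96 x 22 mm, 10 high.
- bubble_y (a joint): Bubble (white, 18 mm long) of the tube vial beside screw_x, whose tube lies along the line from the plain cap to screw_y. Value: its offset from the tube's middle, m, positive towards screw_y's side. Clockwise from above on screw_y raises its side and adds 0.026 m per rad; anticlockwise subtracts. screw_x does not move it. Black lines 39 mm apart; vial 96 x 22 mm, 10 high.
Mind the look-alikes: they are no part of the job. What is shaped like the part that bears screw_x_grip but blue, brown or red is not meant.

How it is judged:
At the end, for the whole second after the job is handed in: Both bubbles lie between their black lines: each is within 10 mm of the middle of its tube (value of joint bubble_x between -0.01 and 0.01 m and value of joint bubble_y between -0.01 and 0.01 m); the robot touches nothing.
It also fails if it takes over 43 s, if anything falls off the work surface, if the arm or the gripper's body presses on something with over 40 N, if the wrist force passes 120 N, or if a joint passes its speed limit or range.

## Working session

There is one attempt and no reset: what is moved stays moved. The work goes in short steps, Python scripts to look and compute and a tool call to move; the robot and the scene stay as the last step left them, time stands still between calls to the robot, and variables do not carry over. Pictures are saved under pics/ and viewed, about 8 in all and at most 12, crops included, and the job is handed in when it is done.

Besides the shell and the picture viewer there is one more tool, called after ">>>" as a command line: name --argument value ..., lists and objects as JSON in quotes. carry_out: Moves the arm, as the interface text tells. Its arguments: {"type":"object","properties":{"commands":{"type":"array","items":{"type":"number"}},"force":{"type":"number"}},"required":["commands"]}

```bash
mkdir -p pics; cat > h.py <<'E'
import numpy as np, cv2
from station import ctrl, viewer, ticket, nets
def cam(n):
    p,d=viewer.camera(n); return p,d,viewer.camera_info(n)
def world(i,u,v,z):  # pixel ray on plane z (world)
    R=np.array(i['R']);t=np.array(i['t']);c=-R.T@t
    r=R.T@np.array([(u-i['cx'])/i['fx'],(v-i['cy'])/i['fy'],1]);return c+r*(z-c[2])/r[2]
def deproj(i,u,v,d):
    R=np.array(i['R']);t=np.array(i['t'])
    return (np.stack([(u-i['cx'])/i['fx']*d,(v-i['cy'])/i['fy']*d,d],-1)-t)@R
def proj(i,X):
    c=np.array(i['R'])@np.array(X)+np.array(i['t']);return i['fx']*c[0]/c[2]+i['cx'],i['fy']*c[1]/c[2]+i['cy']
E
python3 - <<'E'
from h import *
print(ctrl.get_obs())
for n in('top','side'):
    p,d,i=cam(n);cv2.imwrite(f'pics/{n}0.png',p);print(n,i)
    for th in('screw_x_grip','screw_y_grip','bubble_x'):
        for s in nets.silhouettes(n,th)[:6]:
            m=s['region']&(d>0);v,u=np.nonzero(m);X=deproj(i,u,v,d[v,u])
            top=X[X[:,2]>np.percentile(X[:,2],95)-.004]
            print(n,th,round(s['confidence'],2),s['extent'],m.sum(),np.median(p[m],0),X.mean(0).round(3),top.mean(0).round(4))
E
```

```text
{'time_s': 0.0, 'qpos': array([-1.23361503e+00,  3.00479281e-01,  1.52160190e+00, -2.62972535e-05,
        1.32071258e+00, -6.65849741e-02]), 'joint_vel': array([ 0.00153034,  0.00090229, -0.00013439, -0.00033144,  0.0011615 ,
       -0.00029432]), 'tau': array([ 7.60512776e-04, -5.31803691e+01, -3.52737594e+01,  7.08687399e-02,
        2.43821391e-02, -4.68376936e-05]), 'ee_pos': array([ 0.21599356, -0.50551296,  0.20487304]), 'eef_rot': array([-3.14153815e+00,  1.20014294e-03, -1.16702350e+00]), 'force': array([-1.30527791,  0.37641826, -0.2847559 ]), 'moment': array([-0.00614127,  0.01424098,  0.03679162]), 'grip_width': 0.09394946162636274}
top {'fx': 445.67329342449455, 'fy': 445.67329342449455, 'cx': 324.8127584698773, 'cy': 201.0367847281946, 'R': array([[-0.02807414, -0.99957477, -0.00788172],
       [-0.98131511,  0.02906105, -0.19020018],
       [ 0.19034835,  0.00239475, -0.98171369]]), 't': array([0.07219476, 0.63002171, 0.84754075])}
top screw_x_grip 0.8 [285.1, 114.9, 307.2, 140.2] 315 [ 46.  48. 172.] [0.794 0.107 0.066] [0.798  0.1089 0.0817]
top screw_x_grip 0.69 [22
[... 731 characters left out ...]
5202304, 'cy': 203.19179428343378, 'R': array([[ 0.97694815, -0.21264045,  0.0188774 ],
       [-0.14478608, -0.72498037, -0.67337988],
       [ 0.15687354,  0.65512404, -0.7390556 ]]), 't': array([-0.60621408,  0.19673451,  0.70452444])}
side screw_x_grip 0.9 [377.1, 174.8, 395.5, 199.0] 313 [ 53.  54. 190.] [0.798 0.104 0.061] [0.8009 0.1064 0.0789]
side screw_x_grip 0.7 [394.1, 195.1, 414.3, 218.5] 336 [ 53.  78. 118.] [0.815 0.03  0.063] [0.8189 0.0331 0.0792]
side screw_x_grip 0.63 [340.1, 181.0, 356.0, 205.5] 287 [117. 114. 118.] [0.71  0.095 0.061] [0.7093 0.0955 0.0834]
side screw_y_grip 0.89 [234.7, 203.5, 254.9, 230.2] 331 [110. 108. 111.] [0.472 0.076 0.065] [0.4699 0.0788 0.0838]
```

View pics/top0.png

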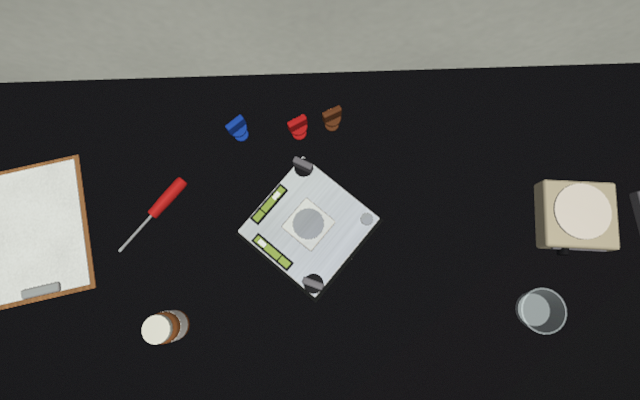

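View pics/side0.png

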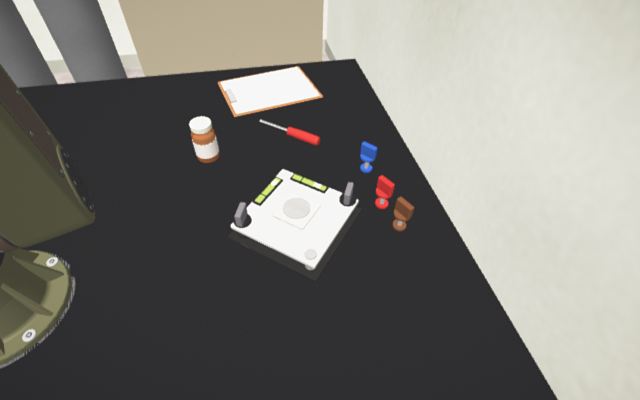

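Top view: grey screws sit at (303,166) and (313,285), the cap at (367,219), and the vials at (268,204) and (272,252). The red (298,127), blue (238,128) and brown (333,118) look-alikes stand off the plate. The two grey screws in the plate's corners are the ones meant. Next I measure the wing directions and bubbles, and confirm with an enlarged crop.

```bash
cat > meas.py <<'E'
from h import *
import sys
def wings(A=((.706,.097),(.468,.082))):
    for n in('top','side'):
        p,d,i=cam(n);v,u=np.mgrid[:400,:640];X=deproj(i,u,v,d)
        for k,a in zip('FN',A):
            m=(d>0)&(np.hypot(X[...,0]-a[0],X[...,1]-a[1])<.035)&(X[...,2]>.074)&(X[...,2]<.1)
            q=X[m];r=cv2.minAreaRect((q[:,:2]*1000).astype(np.float32))
            w=np.linalg.svd(q[:,:2]-q[:,:2].mean(0),full_matrices=False)[2][0]
            print(n,k,m.sum(),'mean',q.mean(0).round(4),'zmax',q[:,2].max().round(4),'pca yaw',np.arctan2(w[1],w[0]).round(3),'rect',np.round(r[0],1),np.round(r[1],1),round(r[2],1))
def bubbles(tag):
    p,d,i=cam('top');hsv=cv2.cvtColor(p,cv2.COLOR_BGR2HSV)
    g=((hsv[...,1]>90)&(hsv[...,0]>22)&(hsv[...,0]<50)).astype(np.uint8);g[:150]=0;g[300:]=0;g[:,:235]=0;g[:,310:]=0
    g=cv2.morphologyEx(g,cv2.MORPH_CLOSE,np.ones((9,9)))
    N,L,st,c=cv2.connectedComponentsWithStats(g)
    for k in range(1,N):
        if st[k,4]<100: continue
        v,u=np.nonzero(L==k);W=np.array([world(i,a,b,.05)[:2] for a,b in zip(u,v)])
        r=cv2.minAreaRect((W*1000).astype(np.float32));B=cv2.boxPoints(r)/1000
        s=[B[1]-B[0],B[2]-B[1]];ax=max(s,key=np.linalg.norm);ax/=np.linalg.norm(ax)
        ce=np.array(r[0])/1000;w=hsv[v,u,1]<50;w&=p[v,u].min(1)>150
        out='N' if ce[0]<.6 else 'F'
        print('vial',out,'centre',ce.round(4),'size',np.round(r[1],1),'axis',ax.round(3),'bubble px',w.sum(),u[w].mean().round(1),v[w].mean().round(1),'offset mm',((W[w]-ce)@ax*1000).mean().round(1))
    cv2.imwrite(f'pics/{tag}.png',cv2.resize(p[145:305,230:390],None,fx=3.75,fy=3.75,interpolation=cv2.INTER_CUBIC))
E
python3 -c "
from meas import *
wings();bubbles('crop1')"
```

```text
top F 157 mean [0.7053 0.0975 0.0844] zmax 0.0891 pca yaw 1.092 rect [706.5  97.7] [41.  14.7] 61.5
top N 158 mean [0.4672 0.0825 0.0852] zmax 0.0898 pca yaw 1.187 rect [467.3  82.7] [41.3 13.7] 68.2
side F 106 mean [0.7087 0.0933 0.0821] zmax 0.0862 pca yaw -2.054 rect [710.5  97.2] [44.6 13.7] 61.3
side N 129 mean [0.4706 0.0786 0.0822] zmax 0.086 pca yaw -1.98 rect [470.6  81.8] [41.3 14.3] 68.5
vial F centre [0.6321 0.1701] size [16.4 90.4] axis [ 0.751 -0.661] bubble px 43 275.8 195.1 offset mm 22.9
vial N centre [0.5336 0.1641] size [89.8 16.5] axis [0.664 0.747] bubble px 49 261.6 242.7 offset mm 27.4
```

View pics/crop1.png

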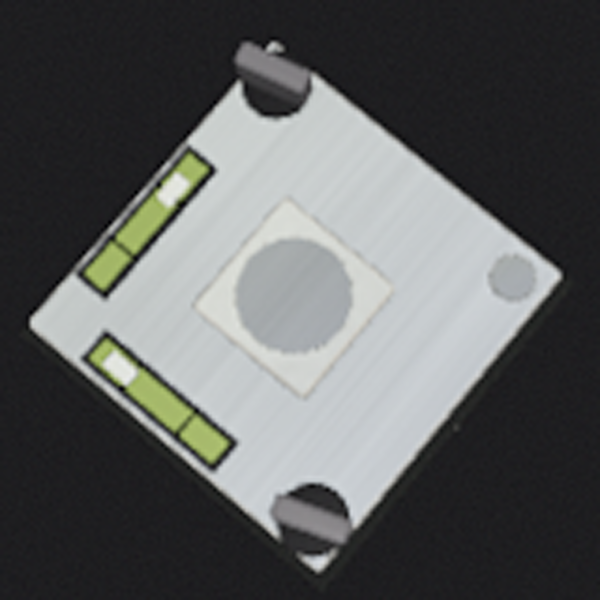

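The crop confirms it: the far screw F is grey at crop (272,75) and the near one N is grey at (312,520), both on the plate. The vial parallel to cap→N has its bubble about 24 mm away from N's side, so N needs about 0.92 rad clockwise. The other bubble is about 27 mm towards F's side, so F needs about 1.05 rad anticlockwise. I start with N at (0.469, 0.082), wing yaw 1.192, jaw yaw −0.379.

>>> carry_out --commands '[-1,25.3,58.8,2,0,0,0.788,-1,25.3,58.8,2,0,0,0.788,-1,25.3,58.8,2,0,0,0.788,-1,25.3,58.8,2,0,0,0.788,-1,25.3,58.8,2,0,0,0.788,-1,25.3,58.8,2,0,0,0.788,-1,25.3,58.8,2,0,0,0.788,-1,25.3,58.8,2,0,0,0.788,-1,25.3,58.8,2,0,0,0.788,-1,25.3,58.8,2,0,0,0.788,-1,25.3,58.8,2,0,0,0.788,-1,25.3,58.8,2,0,0,0.788]' --force 20

```text
time_s: 1.55
ee_pos: [0.4139, -0.0446, 0.2215]
eef_rot: [-3.141, -0.001, -0.379]
force: [0.4, -1.3, -0.2]
grip_width: 0.0942
```

>>> carry_out --commands '[-1,5.5,12.7,0,0,0,0,-1,5.5,12.7,0,0,0,0,-1,5.5,12.7,0,0,0,0,-1,5.5,12.7,0,0,0,0,-1,5.5,12.7,0,0,0,0,-1,5.5,12.7,-6,0,0,0,-1,5.5,12.7,-10,0,0,0,-1,5.5,12.7,-10,0,0,0,-1,5.5,12.7,-10,0,0,0]'

```text
time_s: 2.3
ee_pos: [0.4668, 0.0816, 0.118]
eef_rot: [3.139, 0.005, -0.379]
force: [1.3, -0.8, 0.3]
grip_width: 0.0941
```

>>> carry_out --commands '[-1,0.2,0,-3,0,0,0,-1,0.2,0,-5,0,0,0,-1,0.2,0,-6.1,0,0,0,-1,0.2,0,-6.1,0,0,0,-1,0.2,0,-6.1,0,0,0]'

```text
time_s: 2.72
ee_pos: [0.4694, 0.0813, 0.0583]
eef_rot: [3.139, 0.004, -0.38]
force: [0.1, 0.3, 0.4]
grip_width: 0.0941
```

>>> carry_out --commands '[1,0,0,0,0,0,0,1,0,0,0,0,0,0,1,0,0,0,0,0,0,1,0,0,0,0,0,0,1,0,0,0,0,0,0,1,0,0,0,0,0,0,1,0,0,0,0,0,0,1,0,0,0,0,0,0,1,0,0,0,0,0,0,1,0,0,0,0,0,0,1,0,0,0,0,0,0,1,0,0,0,0,0,0]'

```text
time_s: 3.72
ee_pos: [0.4694, 0.0813, 0.0583]
eef_rot: [3.139, 0.004, -0.38]
force: [-0.6, -0.1, 1.4]
grip_width: 0.0173
```

>>> carry_out --commands '[1,0,0,0,0,0,0,1,0,0,0,0,0,0,1,0,0,0,0,0,0,1,0,0,0,0,0,0]' --force 30

```text
time_s: 4.05
ee_pos: [0.4692, 0.0813, 0.0583]
eef_rot: [3.139, 0.004, -0.38]
force: [-4.6, 1.3, 4.5]
grip_width: 0.0141
```

>>> carry_out --commands '[1,0,0,0,0,0,-0.1,1,0,0,0,0,0,-0.2,1,0,0,0,0,0,-0.3,1,0,0,0,0,0,-0.4,1,0,0,0,0,0,-0.5,1,0,0,0,0,0,-0.6,1,0,0,0,0,0,-0.7,1,0,0,0,0,0,-0.8,1,0,0,0,0,0,-0.9,1,0,0,0,0,0,-0.9,1,0,0,0,0,0,-0.9]'

```text
time_s: 4.97
ee_pos: [0.4679, 0.0827, 0.0583]
eef_rot: [3.137, 0.007, -1.281]
force: [-12.3, 13.3, 9.6]
grip_width: 0.0138
```

```bash
python3 -c "
from meas import *
bubbles('crop2');o=ctrl.get_obs();print(o['grip_width'],o['moment'],o['force'])"
```

```text
vial F centre [0.6321 0.1701] size [16.4 90.4] axis [ 0.751 -0.661] bubble px 45 268.2 203.7 offset mm -0.7
vial N centre [0.5394 0.1704] size [72.7 16.7] axis [0.66  0.751] bubble px 49 261.5 242.6 offset mm 19.0
0.013411964153868382 [ 2.55663909  2.32838917 -0.03676533] [-11.85274951  13.66653092   9.42701747]
```

View pics/crop2.png

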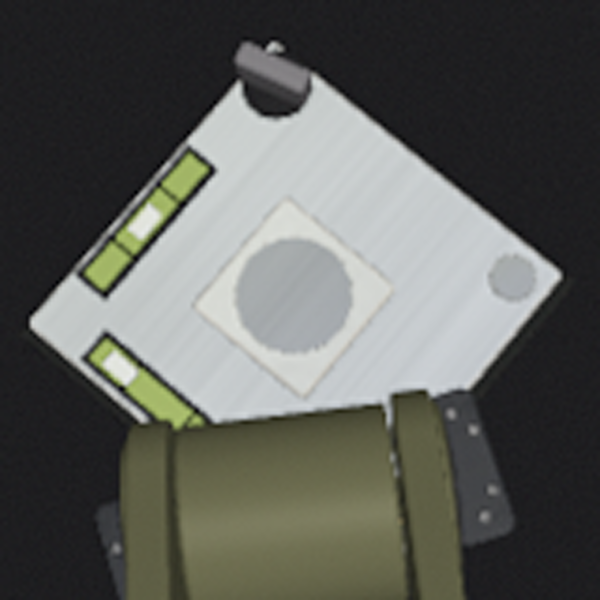

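The far vial's bubble at crop (145,220) now stands midway between its lines (−0.7 mm). I release N and go to F at (0.708, 0.097), jaw yaw −0.496.

>>> carry_out --commands '[-1,0,0,0,0,0,0,-1,0,0,0,0,0,0,-1,0,0,0,0,0,0,-1,0,0,0,0,0,0,-1,0,0,0,0,0,0,-1,0,0,0,0,0,0,-1,0,0,0,0,0,0,-1,0,0,0,0,0,0,-1,0,0,3,0,0,0,-1,0,0,6,0,0,0,-1,0,0,8,0,0,0,-1,0,0,8,0,0,0]'

```text
time_s: 6.02
ee_pos: [0.4696, 0.0829, 0.1422]
eef_rot: [-3.14, 0.006, -1.28]
force: [1.0, -0.8, 0.5]
grip_width: 0.0907
```

>>> carry_out --commands '[-1,24,1.45,0,0,0,0.785,-1,24,1.45,0,0,0,0.785,-1,24,1.45,0,0,0,0.785,-1,24,1.45,0,0,0,0.785,-1,24,1.45,0,0,0,0.785,-1,24,1.45,0,0,0,0.785,-1,24,1.45,0,0,0,0.785,-1,24,1.45,0,0,0,0.785,-1,24,1.45,0,0,0,0.785,-1,24,1.45,0,0,0,0.785,-1,24,1.45,0,0,0,0.785,-1,24,1.45,0,0,0,0.785]'

```text
time_s: 7.02
ee_pos: [0.7093, 0.0974, 0.1431]
eef_rot: [-3.14, 0.005, -0.496]
force: [-0.1, 0.5, -0.3]
grip_width: 0.094
```

>>> carry_out --commands '[-1,-0.1,0,-3,0,0,0,-1,-0.1,0,-6,0,0,0,-1,-0.1,0,-8,0,0,0,-1,-0.1,0,-8.5,0,0,0,-1,-0.1,0,-8.5,0,0,0,-1,-0.1,0,-8.5,0,0,0]'

```text
time_s: 7.52
ee_pos: [0.7088, 0.0975, 0.0598]
eef_rot: [-3.139, 0.004, -0.496]
force: [0.7, 0.3, 1.0]
grip_width: 0.0939
```

>>> carry_out --commands '[1,0,0,0,0,0,0,1,0,0,0,0,0,0,1,0,0,0,0,0,0,1,0,0,0,0,0,0,1,0,0,0,0,0,0,1,0,0,0,0,0,0,1,0,0,0,0,0,0,1,0,0,0,0,0,0,1,0,0,0,0,0,0,1,0,0,0,0,0,0,1,0,0,0,0,0,0,1,0,0,0,0,0,0]'

```text
time_s: 8.52
ee_pos: [0.7088, 0.0975, 0.0598]
eef_rot: [-3.139, 0.004, -0.496]
force: [-0.3, 0.2, -0.0]
grip_width: 0.0172
```

>>> carry_out --commands '[1,0,0,0,0,0,0,1,0,0,0,0,0,0,1,0,0,0,0,0,0,1,0,0,0,0,0,0]'

```text
time_s: 8.85
ee_pos: [0.7092, 0.0973, 0.0598]
eef_rot: [-3.138, 0.003, -0.496]
force: [5.4, -3.1, -1.7]
grip_width: 0.0138
```

>>> carry_out --commands '[1,0,0,0,0,0,0.1,1,0,0,0,0,0,0.2,1,0,0,0,0,0,0.3,1,0,0,0,0,0,0.4,1,0,0,0,0,0,0.5,1,0,0,0,0,0,0.6,1,0,0,0,0,0,0.7,1,0,0,0,0,0,0.8,1,0,0,0,0,0,0.9,1,0,0,0,0,0,1.0,1,0,0,0,0,0,1.03,1,0,0,0,0,0,1.03]'

```text
time_s: 9.85
ee_pos: [0.7106, 0.0973, 0.0599]
eef_rot: [-3.14, -0.001, 0.536]
force: [15.1, 0.6, -7.6]
grip_width: 0.0137
```

```bash
python3 -c "
from meas import *
bubbles('crop3');o=ctrl.get_obs();print(o['grip_width'],o['eef_rot'],o['force'])"
```

```text
0.013535841959844915 [-3.14020834e+00 -7.81385189e-04  5.34432577e-01] [15.00697687  0.48708188 -7.53828085]
```

View pics/crop3.png

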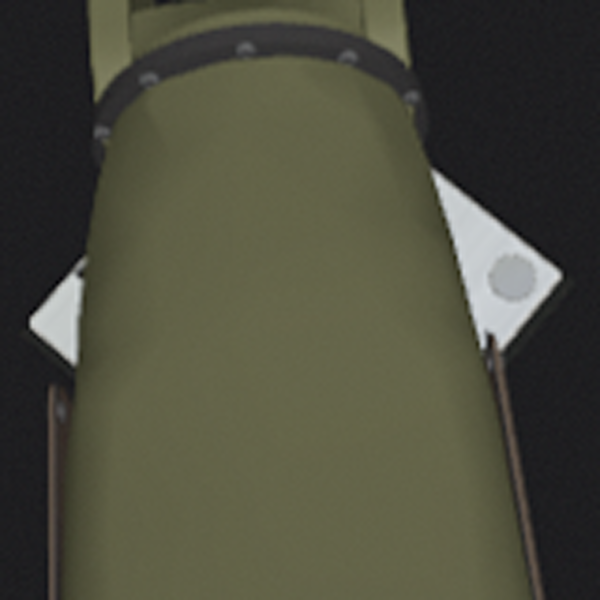

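The arm hides the vials in this view. I release, lift and swing aside to look.

>>> carry_out --commands '[-1,0,0,0,0,0,0,-1,0,0,0,0,0,0,-1,0,0,0,0,0,0,-1,0,0,0,0,0,0,-1,0,0,0,0,0,0,-1,0,0,0,0,0,0,-1,0,0,0,0,0,0,-1,0,0,0,0,0,0,-1,0,0,3,0,0,0,-1,0,0,6,0,0,0,-1,0,0,10,0,0,0,-1,0,0,10,0,0,0]'

```text
time_s: 10.9
ee_pos: [0.713, 0.0976, 0.1689]
eef_rot: [3.138, -0.011, 0.535]
force: [0.1, -0.2, 1.8]
grip_width: 0.0903
```

>>> carry_out --commands '[-1,-16,-30,3,0,0,0,-1,-16,-30,3,0,0,0,-1,-16,-30,3,0,0,0,-1,-16,-30,3,0,0,0,-1,-16,-30,3,0,0,0,-1,-16,-30,3,0,0,0,-1,-16,-30,3,0,0,0,-1,-16,-30,3,0,0,0,-1,-16,-30,3,0,0,0,-1,-16,-30,3,0,0,0,-1,-16,-30,3,0,0,0,-1,-16,-30,3,0,0,0]'

```text
time_s: 11.9
ee_pos: [0.5535, -0.2012, 0.1987]
eef_rot: [3.138, -0.011, 0.536]
force: [-0.8, 0.7, 1.0]
grip_width: 0.0941
```

```bash
python3 -c "
from meas import *
bubbles('crop4');o=ctrl.get_obs();print(o['time_s'],o['grip_width'],o['ee_pos'],o['force'])"
```

```text
vial F centre [0.6321 0.1701] size [16.4 90.4] axis [ 0.751 -0.661] bubble px 45 268.2 203.7 offset mm -0.7
vial N centre [0.5337 0.164 ] size [89.8 16.7] axis [0.663 0.749] bubble px 50 271.6 251.1 offset mm 0.5
11.95 0.09415687217390778 [ 0.55356327 -0.20102099  0.1985481 ] [-0.71398202  0.30247935  0.58320757]
```

View pics/crop4.png

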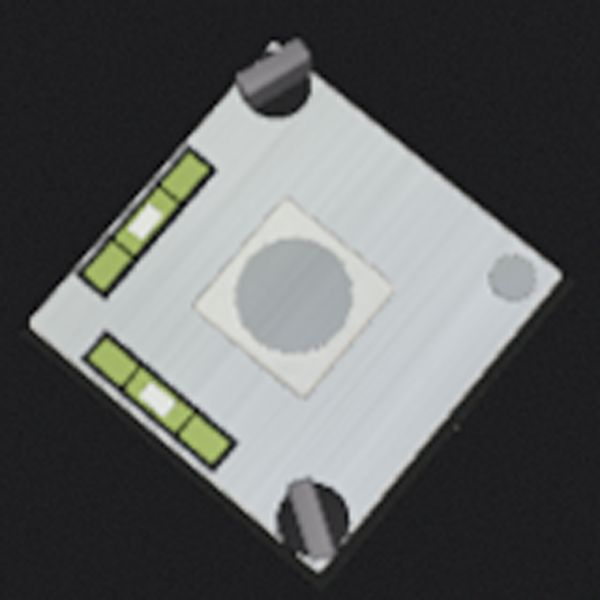

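Both bubbles, at crop (145,220) and (157,400), stand midway between their lines. The arm is clear and at rest.

```bash
python3 -c "
from station import ticket
print(ticket.hand_in())"
```

```text
the job is handed in; nothing more can be done
None
```

The plate is level, and I handed the job in at about 12 s of the 43 s allowed. I turned the near grey foot screw 0.90 rad clockwise and the far one 1.03 rad anticlockwise, then let go and moved the arm clear.

- **Bubbles:** in the last top view they stood −0.7 mm and +0.5 mm along each tube from its middle, where 10 mm is allowed.
- **Forces:** the highest wrist force I read was about 20 N, against the 120 N limit.
- **Gripper:** it was fully open, at z ≈ 0.2 m and away from the plate.
- **Failed check:** the look at the second vial while I still held the far screw failed because the arm hid it. I checked it after letting go instead.
- **Screw names:** I never settled which screw is screw_x. It makes no difference, because each vial answers only to the screw its tube points at.

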